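Release the transport lock of the black sample turntable

ROBOT

A 6-joint arm with a two-finger parallel gripper is mounted at the origin on the work surface. World frame = base frame: x ahead of the robot, y to its left, z up, the work surface at z = 0. Lengths are in m, angles in rad, forces in N, time in s.
With the tool pointing down it reaches from about 0.35 to 0.975 m from the base axis. Payload 4.9 kg.
Tool frame: the origin (TCP) lies midway between the tips of the shut fingers; the grasp point (between the pads) lies 19 mm behind it; z points along the fingers, x is the direction in which the jaws open and shut, and the axes are right-handed (so a half turn about z gives the same grasp; the last joint's range is limited). The gripper opens to 85 mm and grips with 20 to 120 N. Pads are 22 mm wide; open, the fingers measure 114 mm over their backs; the gripper's body (76 mm by 85 mm) begins 54 mm behind the grasp point. The pads swing forward as they close: fully open they stand 13 mm farther back than shut.
Start: joints at [0.986, 0.053, 1.613, -0, 1.476, -0.119], TCP at [0.281, 0.558, 0.202] pointing down, gripper open.
Joint ranges: [-3.01, 3.01], [-1.01, 2.22], [0.06, 2.58], [-1.02, 4.17], [0.09, 2.62], [-3.14, 3.14]. Speed limits (rad/s): [2.57, 2.57, 3.14, 3.14, 3.14, 3.14].

INTERFACE

Orientations are given as a rotation vector (axis times angle).
In Python, from station import ctrl gives the robot as it stands.
- The arm moves only by the tool step_arm, never from a script. Its argument "increments" is text: rows parted by semicolons, each of 6 numbers parted by spaces: the shift along the tool's x, y, z as a fraction of full scale, then the turn, a rotation vector about the tool's x, y, z as a fraction of full scale. In form: x y z rx ry rz; .... A call has 1 to 12 rows; each row shifts and turns the commanded pose from where the row before left it, along the tool's axes as they then stand; what a row does not reach is not made up. Full scale, the value 1, is 0.025 m for a shift and 0.1 rad for a turn. A row lasts 1/12 s, in which the tool goes at most 41.7 mm and 7.16 degrees, less where a joint would pass 70% of its speed; a pose out of reach is approached as far as the arm can. A call with a number of a shift or a turn outside -1 to 1 is refused whole. A call with a gripper value outside its range is refused whole. "fingers" is the opening, from -1 (shut) to 1 (fully open), so that 0 is half open, set as the call begins (left out, the last holds). The fingers move at their own pace and stop on an object; "newtons" is the grip in N (left out, the last holds). Time passes only in rows, so rows that do not move let the fingers close. It gives the time, the measured TCP pose, the force and the opening at its end, in the units of the state.
- ctrl.get_obs(): the state, without advancing time (a new reading comes with each control period).
- ctrl.get_image(name): name is "side" or "top" or "wrist"; returns a dict with "pixels" (480x640x3 uint8, red, green, blue), "intrinsics" (3x3 intrinsics, pixels), "eye" and "orientation" of the camera in the world. Camera axes: x right, y down, z forward; pixel columns grow to the right and rows downward; lengths in m; the calibration is good to about 2 mm. A picture is of the moment at which its call begins. There is no depth.
- ctrl.finish_job(): hands the job in, once; it reports no verdict.
The state is a dict: "t": time; "q": joint angles; "dq": joint speeds; "effort": joint torques, N m; "tool_pos": TCP position; "tool_rot": TCP orientation; "contact_force": force on the tool from outside, world axes, zero at the start; "wrist_torque": the same for the moment, N m; "opening": finger opening in m.
Only numpy, scipy, OpenCV 4.12 (cv2) and the standard library are available. Lean on these libraries where they do the work, as an engineer would, in place of code of your own. Each camera call takes 0.05 s, during which the arm holds its last target.

TASK

The small test turntable with the black platter is about to be used: release its transport lock. Slide its red keeper fully aside, out of the bolt's way, then draw its blue-knobbed bolt fully back from the platter, leaving both open. Leave the lock of the turntable with the white platter as it is.

Things in the scene. Friction and masses are not known exactly. Their poses are not given: they have to be found in the camera images.
- dark: Turntable with the black platter: a fixed aluminium base plate 270 x 200 x 20 mm, turned up to 15 degrees. Origin on the table under the plate. Its x points from the robot's side to the 140 mm platter (top 34 mm up), its y the way the keeper opens (about the robot's left), z up. On the -x half a bolt channel runs along x at y = 0; nothing but the two knobs stands above 50 mm.
- dark_keeper_knob (a point): Red knob of the black turntable's keeper: an upright round knob, 18 mm in diameter, from 52 to 92 mm above the table; this point is on its axis, 74 mm up, at x -90, y 50 mm of the turntable when closed. Same axes as the turntable. The knob sits on a red bar in a crosswise track; the bar's inner end lies across the channel just behind the bolt's tail.
- dark_keeper (a joint): How far the black-platter turntable's keeper has been slid along its +y, in m: 0 closed (blocks the bolt; it may start up to 6 mm open), 0.040 fully open at its stop; the bolt is clear from 0.022. It slides stiffly (about 2 N) and stays where it is left.
- dark_bolt_knob (a point): Blue knob of the black turntable's steel bolt: an upright round knob, 18 mm in diameter, from 52 to 92 mm above the table; this point is on its axis, 74 mm up, at x -35, y 0 mm of the turntable when home. Same axes as the turntable. The bolt is drawn along the turntable's -x, away from the platter and roughly towards the robot.
- dark_bolt (a joint): How far the black-platter turntable's bolt has been drawn back along its -x, in m: 0 home, its tip 18 mm over the platter's edge; 0.045 fully drawn at its stop. With the keeper closed it moves only about 4 mm. It slides stiffly (about 2.5 N) and stays where it is left.
- pale_keeper_knob (a point): Red knob of the keeper of the turntable with the white platter, otherwise of the same make, size and axes, standing to the left or right of the black one; it may start anywhere between closed and fully open (40 mm). To be left alone.
- pale_bolt_knob (a point): Blue knob of the bolt of the other, white-platter turntable, of the same make; its bolt starts home. To be left alone.

How it is judged:
By the outcome, as a careful person would: the job done as asked, in the order asked, and still so for the second after the job is handed in, with the robot touching nothing.
It also fails if it takes over 40 s, if anything falls off the work surface, if the arm or the gripper's body presses on something with over 40 N, if the wrist force passes 120 N, or if a joint passes its speed limit or range.

## Working session

There is one attempt and no reset: what is moved stays moved. The work goes in short steps, Python scripts to look and compute and a tool call to move; the robot and the scene stay as the last step left them, time stands still between calls to the robot, and variables do not carry over. Pictures are saved under pics/ and viewed, and the job is handed in when it is done.

Besides the shell and the picture viewer there is one more tool, called after "Emit:" as name(argument=value, ...), one argument or row to a line, values as JSON. step_arm: Moves the arm, as the interface text tells. Shift numbers are shares of 0.025 m and turn numbers shares of 0.1 rad, none past 1 either way. Its arguments: {"type":"object","properties":{"increments":{"type":"string"},"fingers":{"type":"number"},"newtons":{"type":"number"}},"required":["increments"]}

```bash
mkdir -p pics; ls; cat > h.py <<'E'
import numpy as np, cv2
from station import ctrl
def shot(name,fn):
    d=ctrl.get_image(name); cv2.imwrite(fn,d["pixels"][:,:,::-1]); 
    np.savez(fn.replace('.png','.npz'),K=d["intrinsics"],e=d["eye"],o=d["orientation"]); return d
E
python3 - <<'E'
from h import *
for n in ("top","side"):
    d=shot(n,f"pics/{n}0.png"); print(n,d["intrinsics"],d["eye"],d["orientation"])
print(ctrl.get_obs())
E
```

```text
pics
top [[446.75991152   0.         320.33417865]
 [  0.         446.75991152 239.43011681]
 [  0.           0.           1.        ]] [0.42042358 0.01317868 0.74724319] [-2.1272592   2.10876105 -0.16938302]
side [[470.8656093    0.         314.96922259]
 [  0.         470.8656093  232.01674451]
 [  0.           0.           1.        ]] [ 0.30554943 -0.52846755  0.42840055] [-2.06061575  0.43448078 -0.25932087]
{'t': 0.1, 'q': array([ 9.85998046e-01,  5.32943068e-02,  1.61414144e+00,  7.77427828e-06,
        1.47599670e+00, -1.18967733e-01]), 'dq': array([ 1.08812770e-04,  1.22461052e-04, -2.82127889e-03,  4.16652950e-04,
       -6.65827853e-04, -6.72435787e-05]), 'effort': array([ 5.80324395e-04, -3.94903064e+01, -3.71361423e+01, -1.23766440e-04,
        3.95740033e-03,  9.43519098e-06]), 'tool_pos': array([0.2803691 , 0.55790456, 0.20109297]), 'tool_rot': array([ 2.67354725e+00,  1.64831171e+00, -2.62707789e-03]), 'contact_force': array([ 0.48157144,  0.17516361, -0.02397596]), 'wrist_torque': array([-0.04348548, -0.00607536,  0.00966048]), 'opening': 0.08544951290137985}
```

View pics/top0.png

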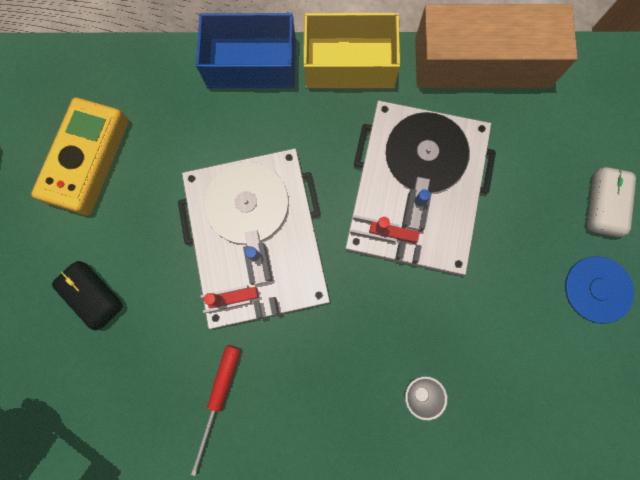

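View pics/side0.png

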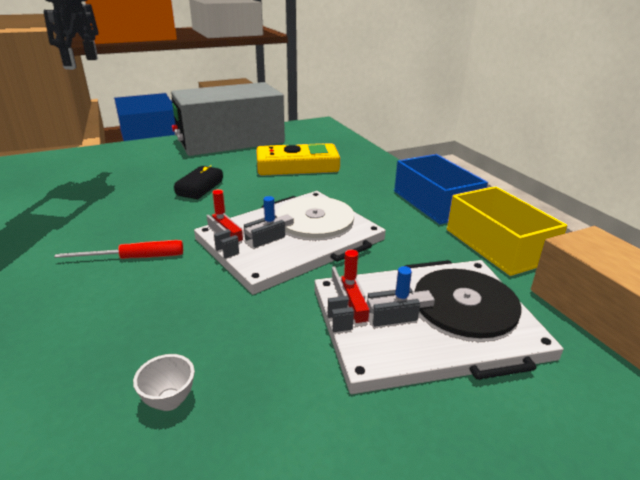

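```bash
python3 - <<'E'
import cv2
a=cv2.imread('pics/top0.png')[90:290,335:505]; cv2.imwrite('pics/c1.png',cv2.resize(a,None,fx=3,fy=3,interpolation=cv2.INTER_CUBIC))
a=cv2.imread('pics/side0.png')[235:395,305:565]; cv2.imwrite('pics/c2.png',cv2.resize(a,None,fx=3,fy=3,interpolation=cv2.INTER_CUBIC))
E
```

```text
(no output)
```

View pics/c1.png

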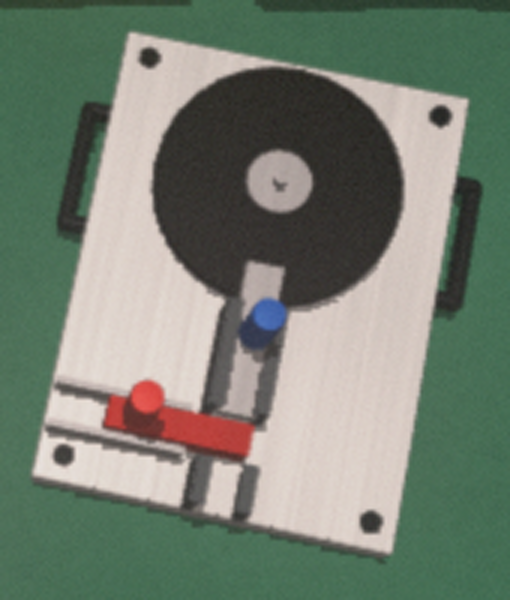

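View pics/c2.png

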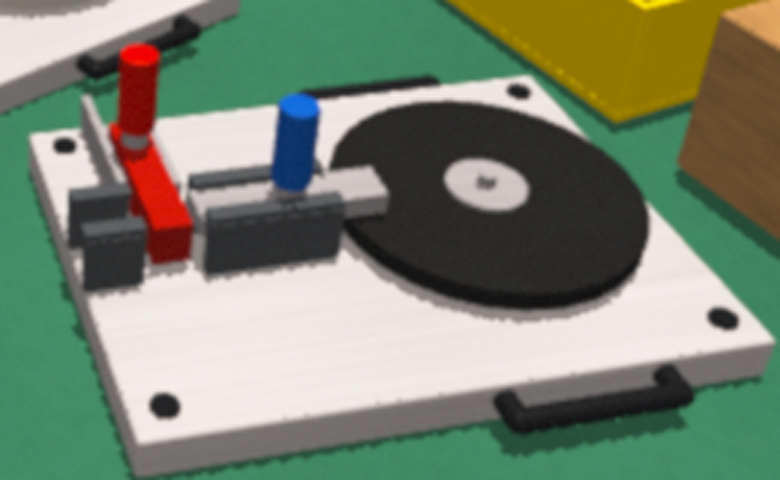

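```bash
cat > fit.py <<'E'
from h import *
from scipy.optimize import least_squares
from scipy.spatial.transform import Rotation as R
C={n:np.load(f'pics/{n}0.npz') for n in('top','side')}
def proj(n,P):
    c=C[n]; p=(np.atleast_2d(P)-c['e'])@R.from_rotvec(c['o']).as_matrix(); p=p@c['K'].T; return p[:,:2]/p[:,2:]
cor=np.array([[.135,.1,.02],[.135,-.1,.02],[-.135,-.1,.02],[-.135,.1,.02]])
T=np.array([[130,33],[468,99],[391,548],[33,475]])/3+[335,90]
S=np.array([[530,77],[773,342],[137,445],[30,135]])/3+[305,235]
kt=np.array([[148,397],[269,315]])/3+[335,90]; ks=np.array([[139,55],[299,105]])/3+[305,235]
def W(p,L):
    c,s=np.cos(p[2]),np.sin(p[2]); L=np.atleast_2d(L); return np.c_[p[0]+c*L[:,0]-s*L[:,1],p[1]+s*L[:,0]+c*L[:,1],L[:,2]]
def knobs(p): return W(p,[[-.09,.05+p[3],.092],[-.035-p[4],0,.092]])
def res(p,v=None):
    r=[]
    if v!='side': r+=[proj('top',W(p,cor))-T, proj('top',knobs(p))-kt]
    if v!='top': r+=[proj('side',W(p,cor))-S, proj('side',knobs(p))-ks]
    return np.concatenate(r).ravel()
if __name__=="__main__":
  for v in(None,'top','side'):
    f=least_squares(res,[.5,-.15,-.2,0,0],args=(v,)); print(v,f.x.round(4),np.degrees(f.x[2]),np.abs(f.fun).max()); p=f.x
    print(knobs(p).round(4))
  f=least_squares(res,[.5,-.15,-.2,0,0]);print(f.fun.reshape(-1,2).round(1))
E
python3 fit.py
```

```text
None [ 0.6471 -0.1383 -0.2097  0.0021  0.0042] -12.01278832777509 3.2053330450680733
[[ 0.5699 -0.0686  0.092 ]
 [ 0.6087 -0.1302  0.092 ]]
top [ 0.6478 -0.1382 -0.2071  0.0015  0.0048] -11.866412197224141 2.688069595858707
[[ 0.5703 -0.0693  0.092 ]
 [ 0.6088 -0.13    0.092 ]]
side [ 0.6465 -0.1387 -0.2118  0.0035  0.0039] -12.134440240808612 2.3358145757538864
[[ 0.5697 -0.0675  0.092 ]
 [ 0.6084 -0.1305  0.092 ]]
[[-0.9 -0.3]
 [ 0.5  0.2]
 [ 0.7  3.2]
 [-0.8  1.3]
 [ 0.1 -2.4]
 [ 0.2  0.1]
 [-0.9 -0.9]
 [ 1.2 -0.5]
 [-0.4  0.1]
 [-1.6 -0.1]
 [ 2.9 -0.8]
 [ 0.1  0.1]]
```

```bash
python3 - <<'E'
from fit import *
for i in(0,1):
    g=lambda X:np.r_[proj('top',X)[0]-kt[i],proj('side',X)[0]-ks[i]]
    f=least_squares(g,[.57,-.1,.09]);print(f.x.round(4),f.fun.round(1))
    # at z=.092 from top only
    f=least_squares(lambda X:proj('top',[X[0],X[1],.092])[0]-kt[i],[.57,-.1]);print(f.x.round(4))
    f=least_squares(lambda X:proj('side',[X[0],X[1],.092])[0]-ks[i],[.57,-.1]);print(f.x.round(4))
E
```

```text
[ 0.566  -0.0683  0.0916] [-0.1  0.2  0.2 -0. ]
[ 0.5662 -0.0684]
[ 0.5655 -0.0689]
[ 0.6088 -0.1298  0.0919] [-0.  0.  0. -0.]
[ 0.6088 -0.1298]
[ 0.6088 -0.1299]
```

Emit:
step_arm(
  increments="0 0 0 0 0 -0.85; 0 0 0 0 0 -0.85; 0 0 0 0 0 -0.85; -0.92 0.685 0 0 0 0; -0.92 0.685 0 0 0 0; -0.92 0.685 0 0 0 0; -0.92 0.685 0 0 0 0; -0.92 0.685 0 0 0 0; -0.92 0.685 0 0 0 0; -0.92 0.685 0 0 0 0; -0.92 0.685 0 0 0 0; -0.92 0.685 0 0 0 0",
  fingers=1,
  newtons=40,
)

```text
t: 1.1
tool_pos: [0.3881, 0.3223, 0.2017]
tool_rot: [-2.443, -1.976, 0.001]
contact_force: [0.5, 0.1, 1.0]
opening: 0.0854
```

Emit:
step_arm(
  increments="-0.92 0.685 0 0 0 0; -0.92 0.685 0 0 0 0; -0.92 0.685 0 0 0 0; -0.92 0.685 0 0 0 0; -0.92 0.685 0 0 0 0; -0.92 0.685 0 0 0 0; -0.92 0.685 0 0 0 0; -0.92 0.685 0 0 0 0; -0.92 0.685 0 0 0 0; -0.92 0.685 0 0 0 0; -0.92 0.685 0 0 0 0; -0.92 0.685 0 0 0 0",
)

```text
t: 2.1
tool_pos: [0.5313, 0.0095, 0.2017]
tool_rot: [-2.443, -1.975, 0.001]
contact_force: [2.0, 0.2, -0.6]
opening: 0.0854
```

Emit:
step_arm(
  increments="-0.92 0.685 0 0 0 0; -0.92 0.685 0 0 0 0; -0.92 0.685 0 0 0 0; 0 0 0 0 0 0; 0 0 0 0 0 0",
)

```text
t: 2.52
tool_pos: [0.5669, -0.0683, 0.2014]
tool_rot: [-2.444, -1.972, 0.001]
contact_force: [0.0, 0.1, -0.5]
opening: 0.0854
```

```bash
cat > to.py <<'E'
from h import *
import sys
from scipy.spatial.transform import Rotation as R
o=ctrl.get_obs(); M=R.from_rotvec(o['tool_rot']).as_matrix()
print('t',o['t'],'pos',o['tool_pos'].round(4),'yaw x',np.degrees(np.arctan2(M[1,0],M[0,0])).round(2),'z',M[:,2].round(4),'F',o['contact_force'].round(1),'open',round(o['opening'],4))
if len(sys.argv)>3: print('units',((np.array(list(map(float,sys.argv[1:4])))-o['tool_pos'])@M/.025).round(2))
E
python3 to.py .566 -.0683 .2; python3 -c "
from h import *
shot('wrist','pics/w1.png')"
```

```text
t 2.5167 pos [ 0.5669 -0.0683  0.2014] yaw x 77.79 z [-1.6e-03  7.0e-04 -1.0e+00] F [ 0.   0.1 -0.5] open 0.0854
units [-0.01 -0.04  0.06]
```

View pics/w1.png

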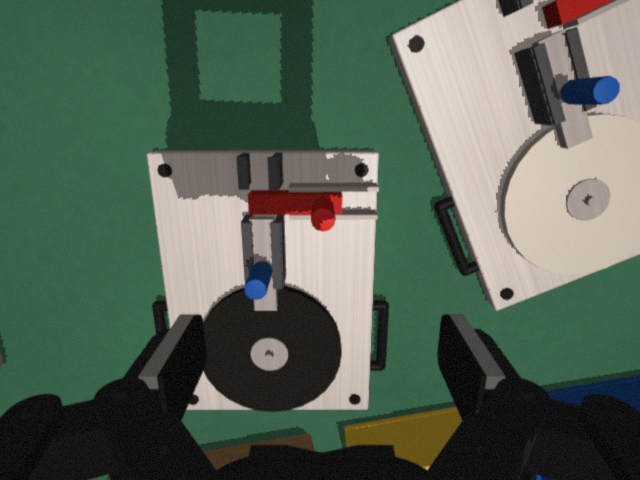

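Emit:
step_arm(
  increments="0 -0.04 0.72 0 0 0; 0 0 0.72 0 0 0; 0 0 0.72 0 0 0; 0 0 0.72 0 0 0; 0 0 0.72 0 0 0; 0 0 0.72 0 0 0; 0 0 0.72 0 0 0; 0 0 0.72 0 0 0; 0 0 0 0 0 0",
)

```text
t: 3.32
tool_pos: [0.5624, -0.0649, 0.0538]
tool_rot: [-2.436, -1.973, 0.007]
contact_force: [-0.6, 0.4, 0.1]
opening: 0.0855
```

Emit:
step_arm(
  increments="0 0 0 0 0 0; 0 0 0 0 0 0; 0 0 0 0 0 0; 0 0 0 0 0 0; 0 0 0 0 0 0; 0 0 0 0 0 0; 0 0 0 0 0 0; 0 0 0 0 0 0; 0 0 0 0 0 0",
  fingers=-1,
  newtons=30,
)

```text
t: 4.07
tool_pos: [0.5668, -0.0673, 0.0593]
tool_rot: [2.442, 1.975, 0.001]
contact_force: [-0.1, 0.8, 5.4]
opening: 0.0152
```

```bash
python3 to.py; python3 -c "
from h import *
shot('side','pics/s2.png')"
```

```text
t 4.0667 pos [ 0.5668 -0.0673  0.0593] yaw x 77.92 z [ 1.3e-03 -1.0e-04 -1.0e+00] F [-0.1  0.8  5.4] open 0.0152
```

View pics/s2.png

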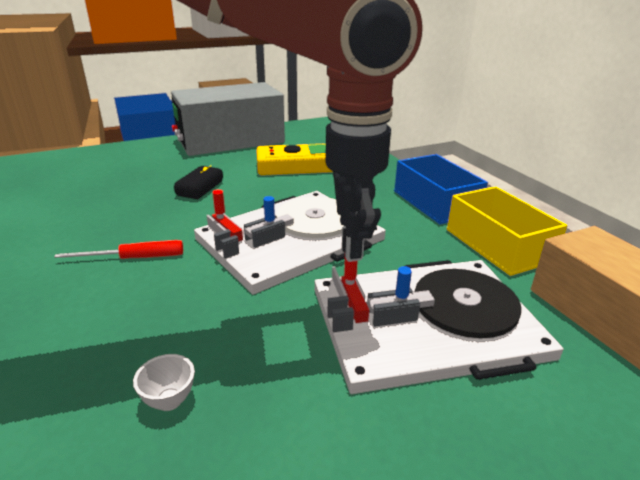

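```bash
python3 - <<'E'
from h import *
a=cv2.imread('pics/s2.png')[170:330,290:430]; cv2.imwrite('pics/c3.png',cv2.resize(a,None,fx=4,fy=3.7,interpolation=cv2.INTER_CUBIC))
shot('wrist','pics/w2.png')
from fit import proj
print(proj('side',[[.5668,-.0673,.0593],[.5668,-.0673,.078],[.566,-.0683,.092],[.566,-.0683,.052]]))
E
```

```text
[[350.57532829 272.76428509]
 [351.19146368 261.31456114]
 [351.48383715 253.02008768]
 [350.16209213 277.67121678]]
```

View pics/c3.png

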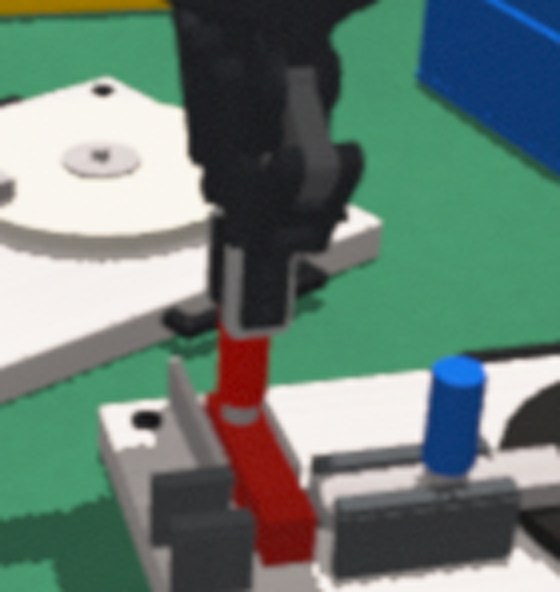

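View pics/w2.png

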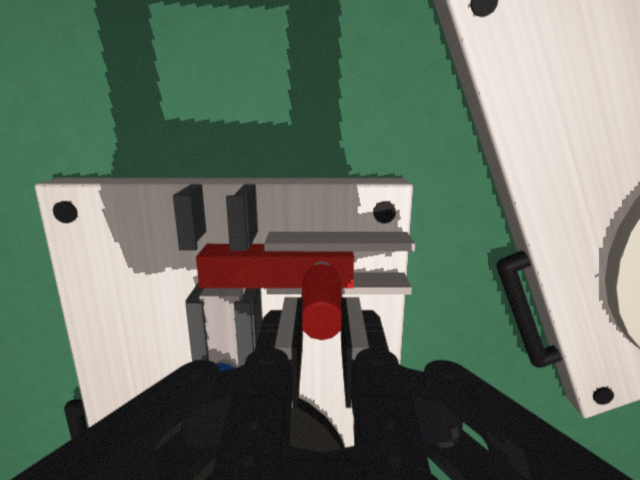

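```bash
python3 to.py; python3 - <<'E'
from h import *
d=ctrl.get_image('wrist'); print(d['eye'],d['orientation'],d['intrinsics'][0])
from scipy.spatial.transform import Rotation as R
M=R.from_rotvec(d['orientation']).as_matrix()
def pj(P):
    p=(np.array(P)-d['eye'])@M; p=d['intrinsics']@p; return (p[:2]/p[2]).round(1)
for z in(.052,.0593,.078,.092): print(z,pj([.566,-.0683,z]),pj([.566+.0021,-.0683+.0088,z]))
E
```

```text
t 4.1667 pos [ 0.5667 -0.0673  0.0593] yaw x 77.92 z [ 1.2e-03 -1.0e-04 -1.0e+00] F [-1.8  1.2  6.2] open 0.0149
[ 0.48799863 -0.05167232  0.23027487] [2.23883181 1.80909335 0.29417531] [406.83510283   0.         321.33891591]
0.052 [321.1 277.9] [340.  278.2]
0.0593 [321.1 284.4] [340.7 284.8]
0.078 [321.1 303.4] [342.8 303.9]
0.092 [321.1 320.6] [344.6 321. ]
```

Emit:
step_arm(
  increments="0 0 0 0 0 0; 0 0 0 0 0 0; 0 0 0 0 0 0; 0 0 0 0 0 0; 0 0 0.2 0 0 0; 0 0 0.2 0 0 0; 0 0 0 0 0 0; 0 0 0 0 0 0",
  fingers=0.2,
)

```text
t: 4.88
tool_pos: [0.5654, -0.067, 0.0472]
tool_rot: [-2.442, -1.974, 0.002]
contact_force: [-0.8, -0.5, 0.7]
opening: 0.0513
```

```bash
python3 to.py; python3 - <<'E'
from h import *
shot('side','pics/s3.png')
a=cv2.imread('pics/s3.png')[170:330,290:430]; cv2.imwrite('pics/c4.png',cv2.resize(a,None,fx=4,fy=3.7,interpolation=cv2.INTER_CUBIC))
E
```

```text
t 4.8833 pos [ 0.5654 -0.067   0.0472] yaw x 77.92 z [-1.6e-03  4.0e-04 -1.0e+00] F [-0.8 -0.5  0.7] open 0.0513
```

View pics/c4.png

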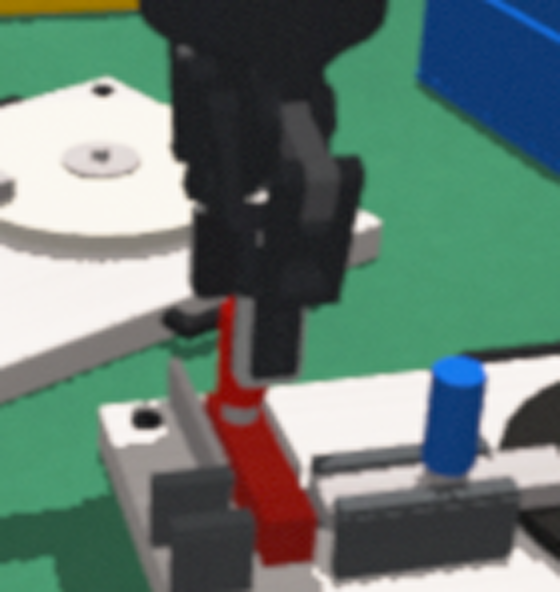

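Emit:
step_arm(
  increments="0 0 0 0 0 0; 0 0 0 0 0 0; 0 0 0 0 0 0; 0 0 0 0 0 0; 0 0 0 0 0 0; 0 0 0 0 0 0",
  fingers=-1,
  newtons=30,
)

```text
t: 5.43
tool_pos: [0.5663, -0.0672, 0.0486]
tool_rot: [2.443, 1.975, 0.001]
contact_force: [-1.4, 0.1, 1.8]
opening: 0.0166
```

```bash
python3 to.py; python3 - <<'E'
from h import *
shot('side','pics/s4.png')
a=cv2.imread('pics/s4.png')[170:330,290:430]; cv2.imwrite('pics/c5.png',cv2.resize(a,None,fx=4,fy=3.7,interpolation=cv2.INTER_CUBIC))
E
```

```text
t 5.4333 pos [ 0.5663 -0.0672  0.0486] yaw x 77.93 z [ 5.e-04 -0.e+00 -1.e+00] F [-1.4  0.1  1.8] open 0.0166
```

View pics/c5.png

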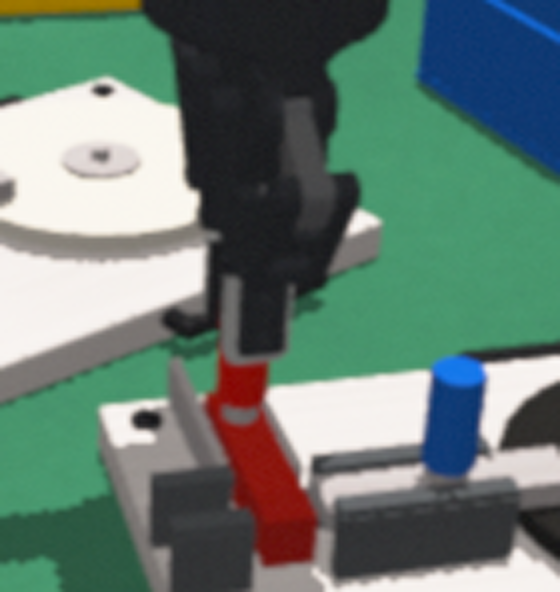

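Emit:
step_arm(
  increments="0.15 0 0 0 0 0; 0.15 0 0 0 0 0; 0.15 0 0 0 0 0; 0.15 0 0 0 0 0; 0.15 0 0 0 0 0; 0.15 0 0 0 0 0; 0.15 0 0 0 0 0; 0.15 0 0 0 0 0; 0.15 0 0 0 0 0; 0.15 0 0 0 0 0; 0 0 0 0 0 0; 0 0 0 0 0 0",
)

```text
t: 6.48
tool_pos: [0.5744, -0.0296, 0.0485]
tool_rot: [-2.442, -1.975, -0.002]
contact_force: [-0.5, 1.0, 4.6]
opening: 0.0165
```

```bash
python3 to.py
```

```text
t 6.4833 pos [ 0.5744 -0.0296  0.0485] yaw x 77.93 z [ 8.0e-04  1.4e-03 -1.0e+00] F [-0.5  1.   4.6] open 0.0165
```

Emit:
step_arm(
  increments="0.05 0 0 0 0 0; 0.05 0 0 0 0 0; 0 0 0 0 0 0; 0 0 0 0 0 0",
)

```text
t: 6.82
tool_pos: [0.5744, -0.0295, 0.0484]
tool_rot: [2.441, 1.974, -0.003]
contact_force: [-2.2, -4.9, 5.3]
opening: 0.0169
```

Emit:
step_arm(
  increments="0.05 0 0 0 0 0; 0.05 0 0 0 0 0; 0 0 0 0 0 0; 0 0 0 0 0 0",
)

```text
t: 7.15
tool_pos: [0.5745, -0.0294, 0.0484]
tool_rot: [2.439, 1.973, -0.009]
contact_force: [-2.9, -11.9, 5.9]
opening: 0.0164
```

```bash
python3 to.py; python3 - <<'E'
from h import *
shot('side','pics/s5.png')
a=cv2.imread('pics/s5.png')[170:330,290:430]; cv2.imwrite('pics/c6.png',cv2.resize(a,None,fx=4,fy=3.7,interpolation=cv2.INTER_CUBIC))
E
```

```text
t 7.15 pos [ 0.5745 -0.0294  0.0484] yaw x 77.92 z [-0.0016 -0.0071 -1.    ] F [ -2.9 -11.9   5.9] open 0.0164
```

View pics/c6.png

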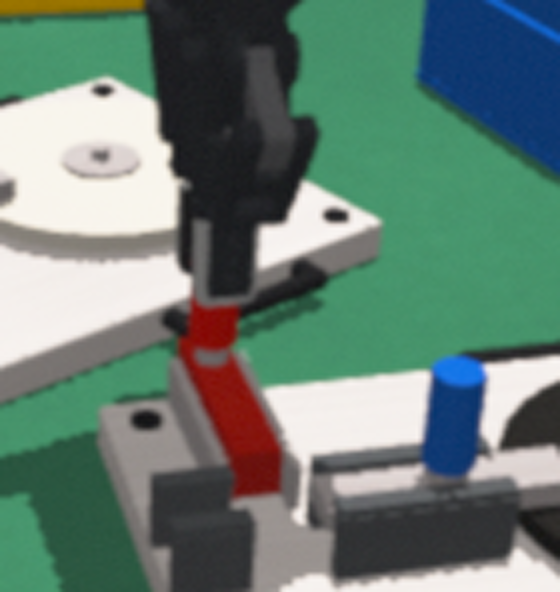

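Emit:
step_arm(
  increments="-0.1 0 0 0 0 0; 0 0 0 0 0 0; 0 0 0 0 0 0",
)

```text
t: 7.45
tool_pos: [0.5744, -0.0295, 0.0484]
tool_rot: [2.442, 1.974, -0.003]
contact_force: [-2.3, -5.0, 4.6]
opening: 0.0164
```

Emit:
step_arm(
  increments="0 0 0 0 0 0; 0 0 0 0 0 0; 0 0 0 0 0 0; 0 0 0 0 0 0; 0 0 0 0 0 0; 0 0 -0.5 0 0 0; 0 0 -0.6 0 0 0; 0 0 -0.6 0 0 0; 0 0 -0.6 0 0 0; 0 0 0 0 0 0",
  fingers=0.4,
)

```text
t: 8.28
tool_pos: [0.5773, -0.0284, 0.1105]
tool_rot: [2.438, 1.972, 0.008]
contact_force: [0.6, -0.0, 0.0]
opening: 0.0598
```

```bash
python3 to.py .6088 -.1298 .11; python3 - <<'E'
from h import *
shot('top','pics/t6.png')
E
```

```text
t 8.2833 pos [ 0.5773 -0.0284  0.1105] yaw x 77.93 z [ 0.0074 -0.0012 -1.    ] F [ 0.6 -0.   0. ] open 0.0598
units [-3.7   2.08  0.04]
```

View pics/t6.png

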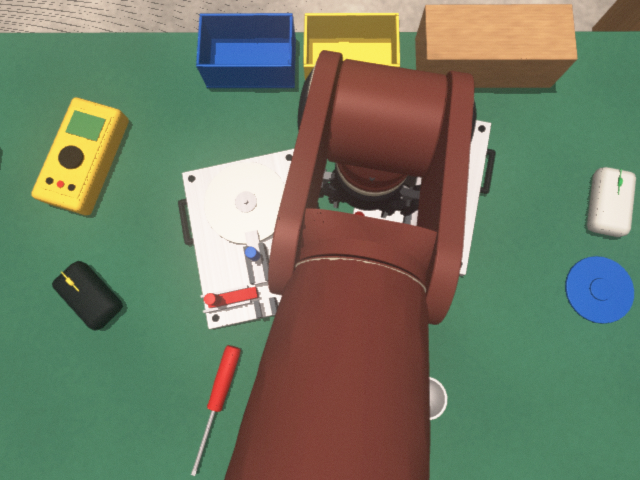

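Emit:
step_arm(
  increments="-0.62 0.35 -0.2 0 0 0; -0.62 0.35 0 0 0 0; -0.62 0.35 0 0 0 0; -0.62 0.35 0 0 0 0; -0.62 0.35 0 0 0 0; -0.62 0.35 0 0 0 0; 0 0 0 0 0 0; 0 0 0 0 0 0; 0 0 0 0 0 0",
)

```text
t: 9.08
tool_pos: [0.6061, -0.1297, 0.1103]
tool_rot: [-2.442, -1.975, 0.0]
contact_force: [0.3, 0.5, -1.0]
opening: 0.0596
```

```bash
python3 to.py .6088 -.1298 .048; python3 - <<'E'
from h import *
shot('wrist','pics/w7.png')
E
```

```text
t 9.0833 pos [ 0.6061 -0.1297  0.1103] yaw x 77.91 z [-9.e-04  7.e-04 -1.e+00] F [ 0.3  0.5 -1. ] open 0.0596
units [0.02 0.11 2.49]
```

View pics/w7.png

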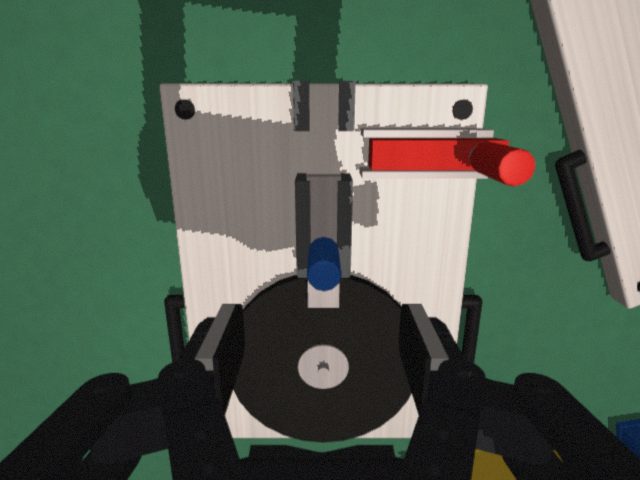

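Emit:
step_arm(
  increments="0.02 0.1 0.4 0 0 0; 0 0 0.42 0 0 0; 0 0 0.42 0 0 0; 0 0 0.42 0 0 0; 0 0 0.42 0 0 0; 0 0 0.4 0 0 0; 0 0 0 0 0 0; 0 0 0 0 0 0",
)

```text
t: 9.8
tool_pos: [0.6081, -0.1298, 0.0474]
tool_rot: [-2.441, -1.974, 0.002]
contact_force: [-0.3, 0.1, 0.0]
opening: 0.0598
```

Emit:
step_arm(
  increments="0 0 0 0 0 0; 0 0 0 0 0 0; 0 0 0 0 0 0; 0 0 0 0 0 0; 0 0 0 0 0 0; 0 0 0 0 0 0; 0 0 0 0 0 0; 0 0 0 0 0 0",
  fingers=-1,
  newtons=50,
)

```text
t: 10.47
tool_pos: [0.6097, -0.1294, 0.0499]
tool_rot: [2.442, 1.975, 0.003]
contact_force: [-0.3, 5.2, 4.6]
opening: 0.0155
```

```bash
python3 to.py; python3 - <<'E'
from h import *
shot('side','pics/s8.png')
a=cv2.imread('pics/s8.png')[170:330,320:460]; cv2.imwrite('pics/c8.png',cv2.resize(a,None,fx=4,fy=3.7,interpolation=cv2.INTER_CUBIC))
E
```

```text
t 10.4667 pos [ 0.6097 -0.1294  0.0499] yaw x 77.93 z [ 1.7e-03  9.0e-04 -1.0e+00] F [-0.3  5.2  4.6] open 0.0155
```

View pics/c8.png

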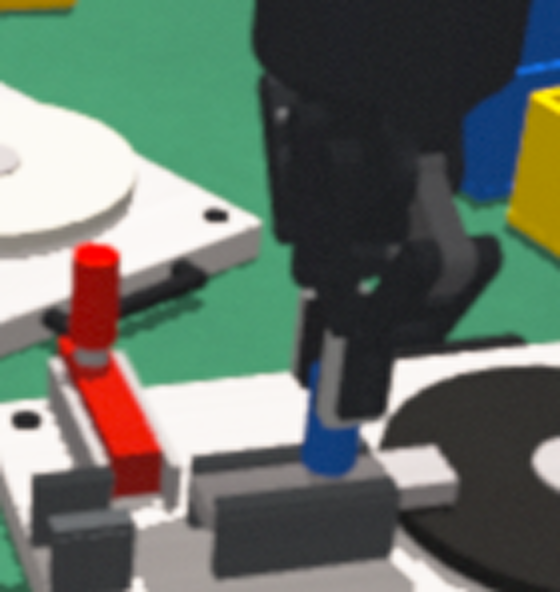

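Emit:
step_arm(
  increments="0 -0.17 0 0 0 0; 0 -0.17 0 0 0 0; 0 -0.17 0 0 0 0; 0 -0.17 0 0 0 0; 0 -0.17 0 0 0 0; 0 -0.17 0 0 0 0; 0 -0.17 0 0 0 0; 0 -0.17 0 0 0 0; 0 -0.17 0 0 0 0; 0 -0.17 0 0 0 0; 0 0 0 0 0 0; 0 0 0 0 0 0",
)

```text
t: 11.52
tool_pos: [0.5684, -0.1205, 0.0499]
tool_rot: [2.442, 1.975, 0.004]
contact_force: [-0.3, 5.1, 5.9]
opening: 0.0154
```

Emit:
step_arm(
  increments="0 -0.06 0 0 0 0; 0 -0.06 0 0 0 0; 0 0 0 0 0 0; 0 0 0 0 0 0",
)

```text
t: 11.85
tool_pos: [0.566, -0.12, 0.0499]
tool_rot: [2.441, 1.974, 0.005]
contact_force: [2.5, 5.2, 4.3]
opening: 0.0155
```

Emit:
step_arm(
  increments="0 -0.06 0 0 0 0; 0 -0.06 0 0 0 0; 0 0 0 0 0 0; 0 0 0 0 0 0",
)

```text
t: 12.18
tool_pos: [0.5658, -0.12, 0.05]
tool_rot: [2.437, 1.97, 0.013]
contact_force: [13.7, 2.9, -3.7]
opening: 0.0154
```

```bash
python3 to.py; python3 - <<'E'
from h import *
shot('side','pics/s9.png')
a=cv2.imread('pics/s9.png')[170:330,320:460]; cv2.imwrite('pics/c9.png',cv2.resize(a,None,fx=4,fy=3.7,interpolation=cv2.INTER_CUBIC))
E
```

```text
t 12.1833 pos [ 0.5658 -0.12    0.05  ] yaw x 77.91 z [ 1.100e-02 -9.000e-04 -9.999e-01] F [13.7  2.9 -3.7] open 0.0154
```

View pics/c9.png

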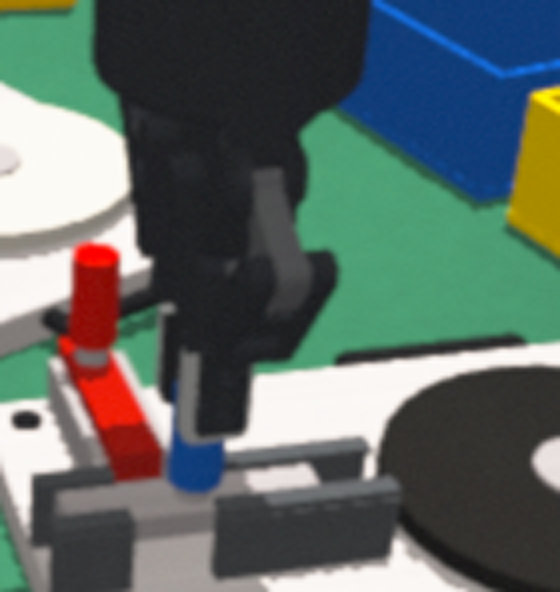

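Emit:
step_arm(
  increments="0 0.11 0 0 0 0; 0 0 0 0 0 0; 0 0 0 0 0 0",
)

```text
t: 12.48
tool_pos: [0.566, -0.12, 0.0499]
tool_rot: [2.441, 1.974, 0.005]
contact_force: [3.1, 4.4, 3.4]
opening: 0.0156
```

Emit:
step_arm(
  increments="0 0 0 0 0 0; 0 0 0 0 0 0; 0 0 0 0 0 0; 0 0 0 0 0 0; 0 0 0 0 0 0; 0 0 -0.5 0 0 0; 0 0 -0.6 0 0 0; 0 0 -0.6 0 0 0; 0 0 -0.8 0 0 0; 0 0 -0.8 0 0 0; 0 0 -0.8 0 0 0; 0 0 -0.8 0 0 0",
  fingers=0.1,
)

```text
t: 13.48
tool_pos: [0.5642, -0.1206, 0.1733]
tool_rot: [2.442, 1.975, 0.0]
contact_force: [-0.6, -0.0, -0.0]
opening: 0.0467
```

Emit:
step_arm(
  increments="0 -0.8 -0.5 0 0 0; 0 -0.8 0 0 0 0; 0 -0.8 0 0 0 0; 0 -0.8 0 0 0 0; 0 0 0 0 0 0; 0 0 0 0 0 0; 0 0 0 0 0 0",
)

```text
t: 14.07
tool_pos: [0.4865, -0.104, 0.1846]
tool_rot: [2.442, 1.974, 0.001]
contact_force: [-0.1, -0.4, -0.2]
opening: 0.0466
```

```bash
python3 to.py; python3 - <<'E'
from h import *
shot('side','pics/s10.png'); shot('top','pics/t10.png'); shot('wrist','pics/w10.png')
E
```

```text
t 14.0667 pos [ 0.4865 -0.104   0.1846] yaw x 77.92 z [ 1.5e-03 -6.0e-04 -1.0e+00] F [-0.1 -0.4 -0.2] open 0.0466
```

View pics/s10.png

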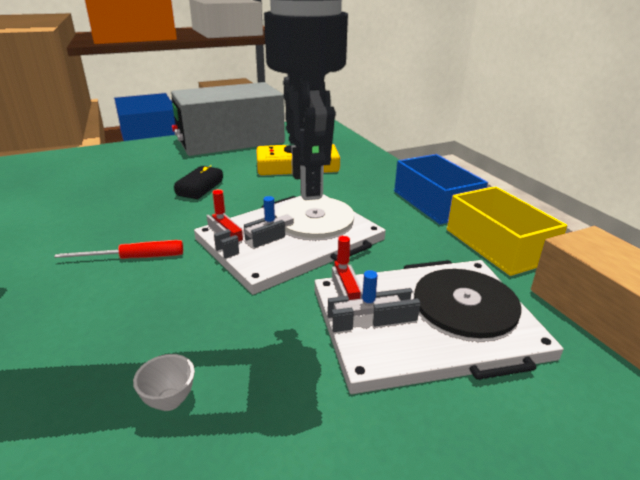

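View pics/w10.png

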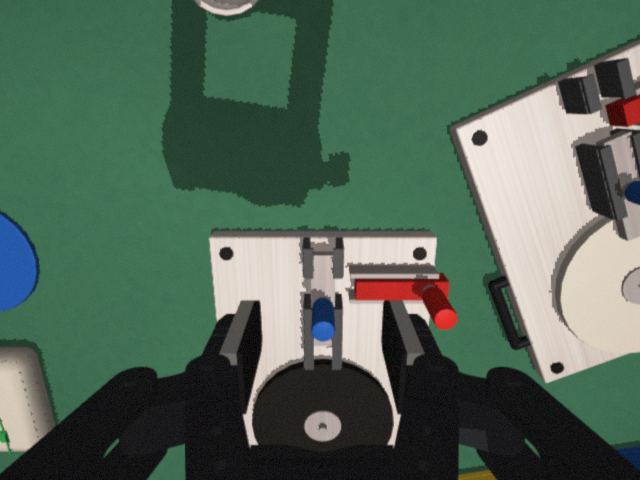

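```bash
python3 - <<'E'
from fit import *
a=cv2.imread('pics/s10.png').astype(int); b=cv2.imread('pics/side0.png').astype(int)
def box(im,col,x0,x1,y0,y1):
    B,G,Rr=[im[y0:y1,x0:x1,i] for i in range(3)]
    m=(Rr>150)&(G<60)&(B<60) if col=='r' else (B>110)&(Rr<90)&(G<130)
    m=np.uint8(m); n,l,s,c=cv2.connectedComponentsWithStats(m); k=1+s[1:,4].argmax(); return s[k,:4]+[x0,y0,0,0]
print('blue before/after',box(b,'b',390,420,255,310),box(a,'b',355,385,262,310))
print('red before/after',box(b,'r',340,362,245,290),box(a,'r',333,353,230,262))
d=[.2096,.9778,0]; e=[.9778,-.2096,0]
r=np.array([.566,-.0683,.092]); q=np.array([.6088,-.1298,.092])
print('pred red top', [proj('side',r+np.array(d)*k)[0].round(1) for k in(0,.036,.039)])
print('pred blue', [proj('side',q-np.array(e)*k)[0].round(1) for k in(0,.042,.045)])
A=np.abs(a-b).sum(2); print('pale lock diff', A[185:262,195:300].mean(), (A[185:262,195:300]>90).sum())
c=cv2.imread('pics/s10.png')[225:335,310:440]; cv2.imwrite('pics/c10.png',cv2.resize(c,None,fx=5,fy=5,interpolation=cv2.INTER_CUBIC))
E
```

```text
blue before/after [397 266  14  10] [362 271  15  31]
red before/after [345 250  13   7] [339 236  10   7]
pred red top [array([351.5, 253. ]), array([344.4, 239.3]), array([343.9, 238.2])]
pred blue [array([404.6, 270. ]), array([372.6, 273.8]), array([370.3, 274.1])]
pale lock diff 20.79752628324057 0
```

View pics/c10.png

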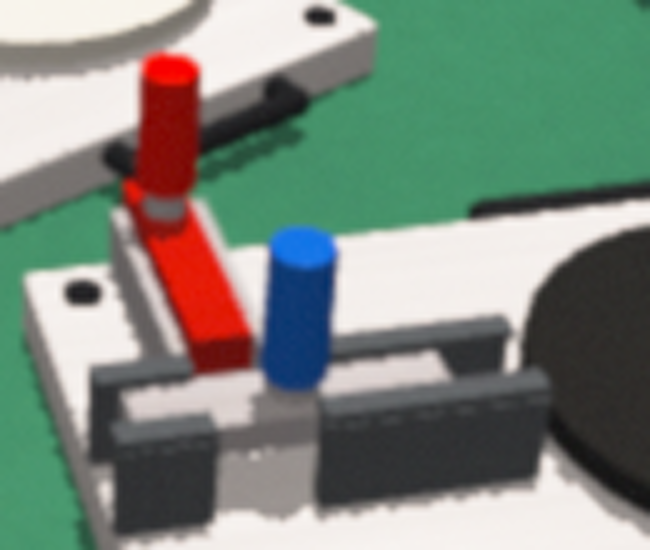

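```bash
python3 - <<'E'
import cv2
a=cv2.imread('pics/side0.png')[240:290,330:380];b=cv2.imread('pics/s10.png')[225:275,325:375]
cv2.imwrite('pics/c11.png',cv2.resize(cv2.hconcat([a,b]),None,fx=8,fy=8,interpolation=cv2.INTER_NEAREST))
E
```

```text
(no output)
```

View pics/c11.png

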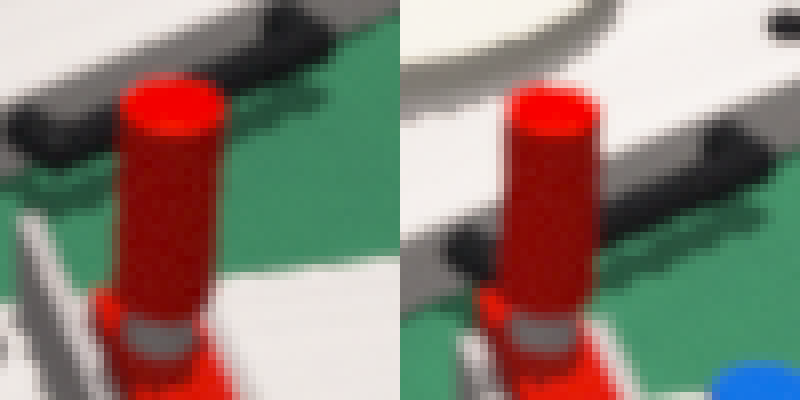

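View pics/t10.png

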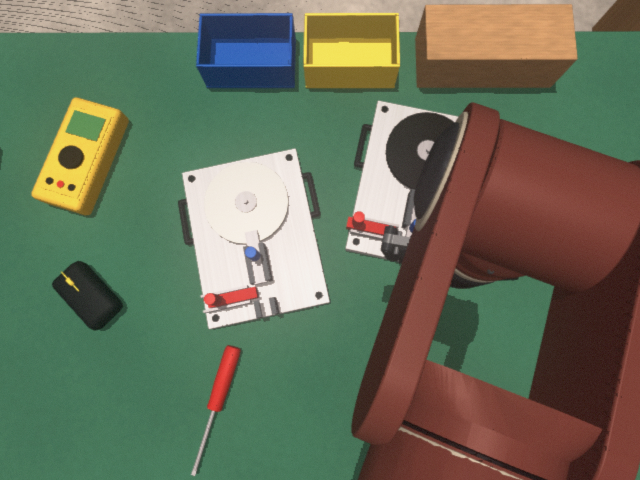

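```bash
python3 -c "
from h import *
print(ctrl.finish_job()); print(ctrl.get_obs()['t'])"
```

```text
the job is handed in; nothing more can be done
None
the job is handed in; nothing more can be done
```

The black-platter turntable's transport lock is released, and I handed the job in at about 14 s of the 40 s. I gripped the red keeper knob and slid it to its stop first, then drew the blue bolt back to its stop. Afterwards I let go and backed the arm clear.

- **Keeper:** it travelled about 38 mm by both the gripper and the before/after side pictures. It then stood still against about 12 N. It had looked 1–2 mm open at the start, so this fits the 40 mm stop.
- **Bolt:** it travelled about 45 mm by both the gripper and the pictures, and then stood still against about 14 N. The last side picture shows its tip clear of the platter.
- **White turntable:** its lock showed no change between the first and last side pictures.
- **Arm:** the last force reading was near 0 N, with the gripper well above everything.

**What disagreed:**
- On the first grip of the red knob, the pictures showed the fingertips roughly 20 mm higher than I expected, holding only the top of the knob. I reopened, went 10 mm lower and gripped again before sliding.
- The gripper opening read 15–17 mm on the 18 mm knobs.
- My first fit of the plate outline was up to 3 pixels off, so I used the triangulated knob positions, which agreed to about 1 mm.

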